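# Set up the support nest for bocal dent work

## Task

Set up the bench for dent work on a bocal: seat every nylon support block that lies on the bench, groove up, flat and fully home in the nest pocket of its own length, and only then lay the straightedge flat on the nest's deck, roughly centred on the row of pockets, with its working edge (the long edge farther from the grip) flush against all the seated blocks, and leave it lying there. With the blocks so lined up, lay the nylon support rod down into their grooves, centred on the row. Also slide the round dent-ball tray across the bench, without lifting it, until it is wholly on the cork disc. Leave the bocal and the burnisher alone.

Things in the scene. Friction and masses are not known exactly. Their poses are not given: they have to be found in the camera images.
- nest: fixed aluminium fixture plate, 141 (local x -78 to +63) x 304 (y) x 18 mm high; origin: on its underside. Its front part, towards the robot (x -78 to +1), is a flat deck at height 18; behind it three pockets in a row along y, centred on x = +25, each 48 mm wide (x), 14 mm deep (floor at height 4), with 10 mm walls between and a 14 mm back wall
- pocket_short (a point): centre of the floor of the nest's middle pocket, 48 x 68 x 14 mm deep, for the 64 mm block (nest local x 25, y 10, z 4 mm); axes as the nest
- pocket_medium (a point): centre of the floor of the nest's +y end pocket, 48 x 88 x 14 mm deep, for the 84 mm block (nest local x 25, y 98, z 4 mm); axes as the nest
- pocket_long (a point): centre of the floor of the nest's -y end pocket, 48 x 108 x 14 mm deep, for the 104 mm block (nest local x 25, y -88, z 4 mm); axes as the nest
- block_short: white nylon support block, 44 mm wide (x) x 64 mm long (y) x 36 mm high, with a 24 mm wide, 8 mm deep groove (floor at height 28) along its top (along y); loose, may be absent. Origin: centre of its underside; z up when the groove is up; the same turned by half a turn. It fits its pocket with 2 mm to spare on every side and then stands 22 mm above the deck
- block_medium: white nylon support block, 44 mm wide (x) x 84 mm long (y) x 36 mm high, with a 24 mm wide, 8 mm deep groove (floor at height 28) along its top (along y); loose, may be absent. Origin: centre of its underside; z up when the groove is up; the same turned by half a turn. It fits its pocket with 2 mm to spare on every side and then stands 22 mm above the deck
- block_long: white nylon support block, 44 mm wide (x) x 104 mm long (y) x 36 mm high, with a 24 mm wide, 8 mm deep groove (floor at height 28) along its top (along y); loose, may be absent. Origin: centre of its underside; z up when the groove is up; the same turned by half a turn. It fits its pocket with 2 mm to spare on every side and then stands 22 mm above the deck
- straightedge: steel straightedge: flat blade 60 mm wide (x) x 200 mm long (y) x 6 mm thick, with a dark wooden grip rib on top, 14 mm wide (x), 90 mm long (y), 26 mm high (top at 32 mm), its centre line at local x = -8. Origin: centre of the blade's underside. The working edge is the long edge at local x = +30, the one farther from the rib. 0.4 kg, loose
- tray: round steel dent-ball tray, a heavy disc 120 mm in diameter and 30 mm high with four steel balls of different sizes set in its top (highest point 51 mm); loose, about 0.6 kg, slides on the bench. Origin: centre of its underside
- spot: cork disc 150 mm in diameter let in flush with the bench top, where the tray belongs. Origin: its centre at bench height; does not move
- bocal: bystander: brass bocal, a thin curved tube about 200 mm long, 16 mm thick, lying on the bench; origin near its middle
- burnisher: bystander: hardwood burnisher about 185 mm long, 24 mm wide, 20 mm high, lying on the bench along its x; origin near its middle
- support_rod: white nylon support rod of square section, 20 x 20 mm, 200 mm long (local y), plain and straight, alike on all four sides, loose; origin: its very centre. In the blocks' grooves it has 2 mm to spare on each side and stands 12 mm above the blocks
Things that resemble listed ones, but are neither listed nor needed, are in the scene too. What is shaped like the block_medium but orange is not meant.

How it is judged:
By the outcome, as a careful person would: the job done as asked, in the order asked, and still so for the second after the job is handed in, with the robot touching nothing.
Of block_short, block_medium, block_long only 2 to 3 are there at a start; the rules pass over those that are not, and their reading is None.
At some moment in a run one of tray, straightedge, support_rod may be knocked a few centimetres aside while the robot is not near it.
Once in a run the grip may slacken for a moment while it holds something.
It also fails if it takes over 200 s, if anything falls off the work surface, if the arm or the gripper's body presses on something with over 40 N, if the wrist force passes 120 N, or if a joint passes its speed limit or range.

## Robot

A 6-joint arm with a two-finger parallel gripper is mounted at the origin on the work surface. World frame = base frame: x ahead of the robot, y to its left, z up, the work surface at z = 0. Lengths are in mm, angles in rad, forces in N, time in s.
With the tool pointing down it reaches from about 400 to 925 mm from the base axis. Payload 12.5 kg.
Tool frame: the origin (TCP) lies between the finger pads; the fingertips stand env.tip_extent ahead of it and the grasp point (between the pads) lies 11 mm behind it (env.tip_extent is the distance from the TCP to the fingertips, in mm); z points along the fingers, y is the line along which they close (so a half turn about z gives the same grasp; the last joint's range is limited). The gripper opens to 95 mm and grips with 3 to 60 N. Pads are 20 mm wide; open, the fingers measure 119 mm over their backs; the gripper's body (75 mm by 180 mm) begins 59 mm behind the grasp point.
Start: joints at [-1.329, 0.491, 1.559, -0, 1.092, -0.106], TCP at [213.042, -587.587, 222.661] pointing down, gripper open.
Joint ranges: [-3.1, 3.1], [-0.84, 2.19], [0.05, 2.79], [-1.13, 4.28], [0.06, 2.93], [-2.69, 2.69]. Speed limits (rad/s): [2.22, 2.22, 2.79, 3.14, 3.14, 3.14].

## Interface

Orientations are given as [roll, pitch, yaw] about the fixed x, y, z axes, in that order (R = Rz(yaw) Ry(pitch) Rx(roll)).
In Python, from cell import env gives the robot as it stands.
- The arm moves only by the tool carry_out, never from a script. Its argument "motion" is a list of rows, each a list of 5 numbers: the shift along the tool's x, y, z in mm, then the turn about the tool's z in degrees, then the closure, from 0 (fully open) to 1 (shut). A call has 1 to 12 rows; each row shifts and turns the commanded pose from where the row before left it, along the tool's axes as they then stand; what a row does not reach is not made up. A row lasts 1/10 s, in which the tool goes at most 50 mm and 8.59 degrees, less where a joint would pass 70% of its speed; a pose out of reach is approached as far as the arm can. A call with a gripper value outside its range is refused whole. The fingers move at their own pace and stop on an object; the grip force is fixed at half the most. Time passes only in rows, so rows that do not move let the fingers close. It gives the time, the measured TCP pose, the force, the opening and the grip force at its end, in the units of the state.
- env.state(): the state, without advancing time (a new reading comes with each control period).
- env.read_camera(name): name is "side" or "top" or "wrist"; returns a dict with "color" (480x640x3 uint8, red, green, blue), "K" (3x3 intrinsics, pixels), "R" (3x3) and "t" (3): a world point X has camera coordinates R X + t; the wrist camera has in their place "hand_eye" (4x4, takes a point from camera to tool coordinates, whose origin is the TCP and whose axes are the flange's). Camera axes: x right, y down, z forward; pixel columns grow to the right and rows downward; lengths in mm; the calibration is good to about 2 mm. A picture is of the moment at which its call begins: read the wrist's pose just before it. There is no depth.
- env.job_done(): hands the job in; it is judged then, once.
The state is a dict: "t": time; "joints": joint angles; "qvel": joint speeds; "tau": joint torques, N m; "eef_pos": TCP position; "tcp_rot": TCP orientation; "ft_force": force on the tool from outside, world axes, zero at the start; "moment": the same for the moment, N m; "opening": opening from 0.0 (shut) to 1.0 (fully open); "grip_force": force on a finger pad.
Only numpy, scipy, OpenCV 4.12 (cv2) and the standard library are available. Lean on these libraries where they do the work, as an engineer would, in place of code of your own. Each camera call takes 0.05 s, during which the arm holds its last target. There are 200 camera calls.

## Working session

There is one attempt and no reset: what is moved stays moved. The work goes in short steps, Python scripts to look and compute and a tool call to move; the robot and the scene stay as the last step left them, time stands still between calls to the robot, and variables do not carry over. Pictures are saved under pics/ and viewed, at most 14 in all, crops included, and the job is handed in when it is done.

Besides the shell and the picture viewer there is one more tool, called after ">>>" as name([rows], argument=value, ...), one row to a line, values as JSON. carry_out: Moves the arm, as the interface text tells. Its arguments: {"type":"object","properties":{"motion":{"type":"array"}},"required":["motion"]}

```bash
ls; mkdir -p pics
python3 - <<'E'
from cell import env
import cv2
print(env.state(), env.tip_extent)
for n in ("top","side"):
    c=env.read_camera(n); cv2.imwrite(f"pics/{n}0.png",c["color"][:,:,::-1]); print(n,c["K"],c["R"],c["t"])
c=env.read_camera("wrist");print(c["K"],c["hand_eye"])
E
```

```text
pics
{'t': 0.0, 'joints': array([-1.32859594e+00,  4.91509990e-01,  1.55949019e+00,  2.90060727e-06,
        1.09172920e+00, -1.05590889e-01]), 'qvel': array([ 7.15918949e-06,  1.72299091e-03, -4.04526493e-04, -1.80057741e-03,
        4.97375891e-04,  1.11781845e-04]), 'tau': array([-1.25254686e-03, -6.12647796e+01, -2.58185077e+01,  6.91811275e-02,
        4.82342835e-02, -9.47734861e-05]), 'eef_pos': array([ 212.97755076, -587.31228143,  222.07852264]), 'tcp_rot': array([-3.14046253e+00, -1.22363153e-04,  3.47789869e-01]), 'ft_force': array([ 1.39676857, -0.25529573,  1.00100249]), 'moment': array([-0.03526039,  0.01066221, -0.00121245]), 'grip_force': 0.0, 'opening': 0.997065984137031} 8.0
top [[519.50814404   0.         313.35021147]
 [  0.         519.50814404 241.95179721]
 [  0.           0.           1.        ]] [[ 0.00731929 -0.99996468  0.00413078]
 [-0.99134617 -0.00779753 -0.1310419 ]
 [ 0.13106948 -0.0031359  -0.99136822]] [  33.96306627  561.99145869 1116.48587187]
side [[489.69865965   0.         320.66771103]
 [  0.         489.69865965 240.30566284]
 [  0.           0.           1.        ]] [[-0.85420726 -0.51990714 -0.00514978]
 [-0.31428384  0.52420796 -0.79147437]
 [ 0.41419273 -0.67446466 -0.61118066]] [ 481.01729345  168.26454265 1120.71812756]
[[332.19231059   0.         321.74843466]
 [  0.         332.19231059 241.18555179]
 [  0.           0.           1.        ]] [[ 1.17099021e-03 -9.55445704e-01 -2.95164591e-01  8.46389529e+01]
 [ 9.99999314e-01  1.11086645e-03  3.71375273e-04  4.74129159e-01]
 [-2.69404681e-05 -2.95164823e-01  9.55446349e-01 -1.62638662e+02]
 [ 0.00000000e+00  0.00000000e+00  0.00000000e+00  1.00000000e+00]]
```

View pics/top0.png

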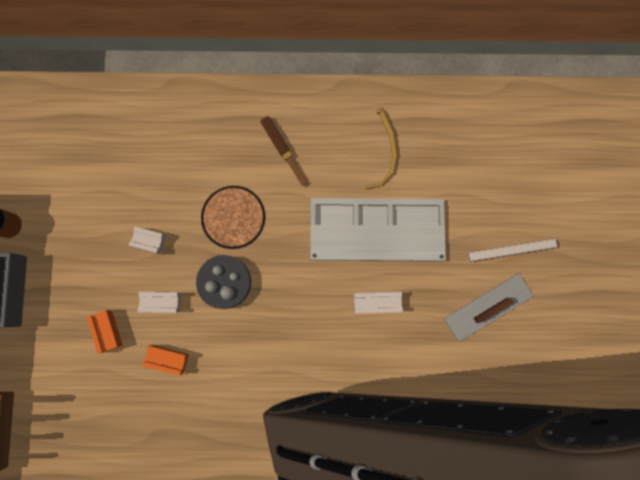

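View pics/side0.png

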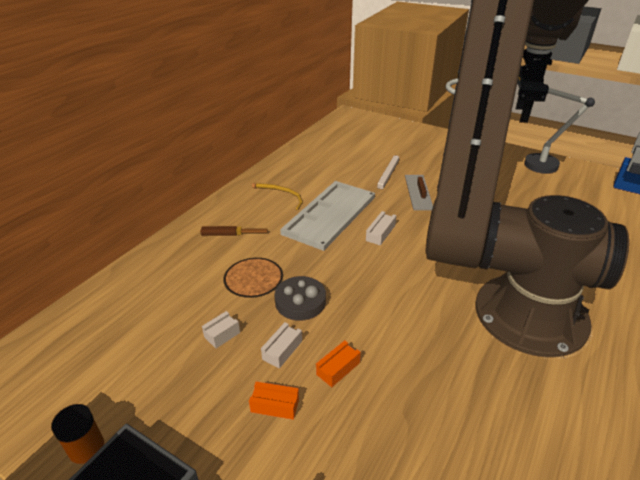

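The top view shows the nest at (311–446, 199–261) and three white blocks: short (147,239), medium (158,302) and long (378,302). It also shows the tray (223,282), cork (233,217), straightedge (489,307), rod (513,250), and two orange decoys. The side view shows the same things.

```bash
cat > h.py <<'E'
import numpy as np, cv2
from cell import env
from scipy.spatial.transform import Rotation as Ro
np.set_printoptions(precision=1,suppress=True)
def snap(name,fn=None):
    s=env.state(); c=env.read_camera(name)
    if name=="wrist":
        T=np.eye(4); T[:3,:3]=Ro.from_euler("xyz",s["tcp_rot"]).as_matrix(); T[:3,3]=s["eef_pos"]
        E=np.linalg.inv(T@c["hand_eye"]); c["R"],c["t"]=E[:3,:3],E[:3,3]
    if fn:
        cv2.imwrite(fn+".png",c["color"][:,:,::-1]); np.savez(fn+".npz",K=c["K"],R=c["R"],t=c["t"])
    return c
def load(fn): return dict(np.load(fn+".npz"))
def onz(c,px,z):
    px=np.atleast_2d(np.array(px,float)); d=np.c_[px,np.ones(len(px))]@np.linalg.inv(c["K"]).T@c["R"]
    o=-c["R"].T@c["t"]; return o+d*((z-o[2])/d[:,2])[:,None]
def tri(c1,p1,c2,p2):
    P=[c["K"]@np.c_[c["R"],c["t"]] for c in (c1,c2)]
    X=cv2.triangulatePoints(P[0],P[1],np.array(p1,float).reshape(-1,2).T,np.array(p2,float).reshape(-1,2).T)
    return (X[:3]/X[3]).T
def proj(c,X):
    q=(np.atleast_2d(X)@c["R"].T+c["t"])@c["K"].T; return q[:,:2]/q[:,2:]
def tool(p):
    """world displacement to point p from TCP, in tool axes; plus state"""
    s=env.state(); R=Ro.from_euler("xyz",s["tcp_rot"]).as_matrix(); return R.T@(np.array(p,float)-s["eef_pos"]), s
E
python3 - <<'E'
from h import *
t=snap("top","pics/t1"); s=snap("side","pics/s1")
print("nest",onz(t,[(311,199),(445,199),(446,262),(311,261)],18))
for n,p,z in [("short",(147,239),36),("med",(158,302),36),("long",(378,302),36),("tray",(223,282),30),("cork",(233,217),0),("se",(489,307),6),("rod",(513,250),20),("burn",(285,152),10),("bocal",(390,150),10)]: print(n,onz(t,p,z))
print(tri(t,[(311,199),(445,199),(233,217)],s,[(283,235),(343,184),(253,277)]))
a=cv2.imread("pics/t1.png"); b=cv2.imread("pics/s1.png")
A=cv2.resize(a[220:320,125:209],None,fx=4,fy=4,interpolation=2)
B=cv2.resize(a[280:325,345:415],None,fx=4,fy=4,interpolation=2)
C=cv2.resize(b[310:370,195:310],None,fx=3.5,fy=3.5,interpolation=2)
D=cv2.resize(b[205:250,360:405],None,fx=4,fy=4,interpolation=2)
o=np.zeros((600,800,3),np.uint8)
for im,(x,y) in ((A,(0,0)),(B,(345,0)),(C,(345,190)),(D,(345,405))): o[y:y+im.shape[0],x:x+im.shape[1]]=im
cv2.imwrite("pics/m1.png",o)
E
```

```text
nest [[ 663.    44.3   18. ]
 [ 665.5 -261.8   18. ]
 [ 521.1 -260.3   18. ]
 [ 521.    43.1   18. ]]
short [[565.5 407.7  36. ]]
med [[426.8 376.8  36. ]]
long [[ 430.3 -104.3   36. ]]
tray [[471.8 237.2  30. ]]
cork [[623.2 223.7   0. ]]
se [[ 421.5 -357.5    6. ]]
rod [[ 549.2 -411.6   20. ]]
burn [[775.7 105.6  10. ]]
bocal [[ 782.6 -138.7   10. ]]
[[ 664.8   42.7   -3.5]
 [ 658.8 -270.8    2.2]
 [ 624.4  224.6   -3.2]]
```

View pics/m1.png

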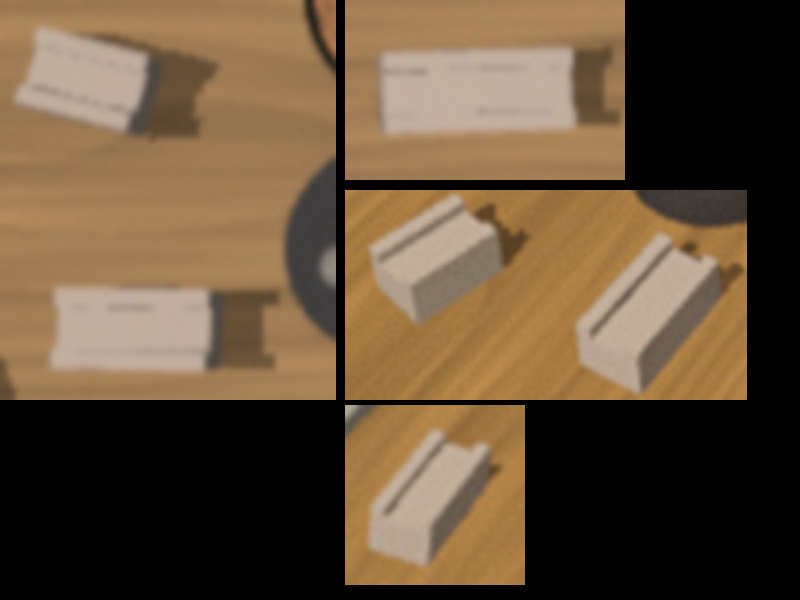

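All three blocks lie groove up, and their positions agree with the reach and sizes given. The nest is nearly axis-aligned, with its pockets on the far side. I'll turn the tool to yaw 90° and look from close by.

>>> carry_out([
  [0,0,0,-7.79,0],
  [0,0,0,-7.79,0],
  [0,0,0,-7.79,0],
  [0,0,0,-7.79,0],
  [0,0,0,-7.79,0],
  [0,0,0,-7.79,0],
  [0,0,0,-7.79,0],
  [0,0,0,-7.79,0],
  [0,0,0,-7.79,0],
])

```text
t: 1.15
eef_pos: [213.0, -587.5, 222.5]
tcp_rot: [-3.142, -0.0, 1.577]
ft_force: [0.5, 0.9, 0.1]
opening: 0.999
grip_force: 0.0
```

>>> carry_out([
  [42,24,0,0,0],
  [42,24,0,0,0],
  [42,24,0,0,0],
  [42,24,0,0,0],
  [42,24,0,0,0],
  [42,24,0,0,0],
  [42,24,0,0,0],
  [42,24,0,0,0],
  [42,24,0,0,0],
  [42,24,0,0,0],
  [42,24,0,0,0],
  [42,24,0,0,0],
])

```text
t: 2.35
eef_pos: [501.4, -81.5, 222.8]
tcp_rot: [3.141, 0.0, 1.571]
ft_force: [0.8, 0.4, 0.3]
opening: 0.999
grip_force: 0.0
```

Run:
```python
from h import *
s=env.state(); print(s["t"],s["eef_pos"],s["tcp_rot"],s["joints"])
snap("wrist","pics/w1")
```

```text
2.35 [501.4 -81.5 222.8] [3.1 0.  1.6] [-0.3  0.3  1.8 -0.   1.  -0.3]
```

View pics/w1.png

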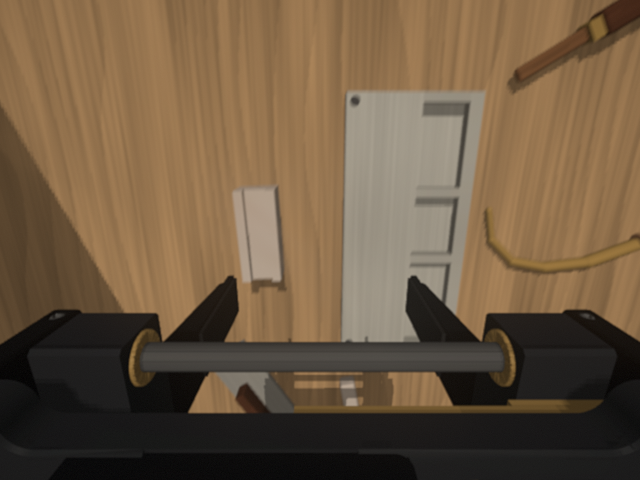

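The wrist view shows the long block at (234–282, 186–282) and the nest's +y end, with corners (347,92) and (484,92). The fingers hide everything below about row 290, so I'll shift −y by 95 mm for the second view.

>>> carry_out([
  [-47.5,0,0,0,0],
  [-47.5,0,0,0,0],
  [0,0,0,0,0],
])

```text
t: 2.7
eef_pos: [501.0, -182.2, 222.4]
tcp_rot: [3.141, 0.001, 1.569]
ft_force: [0.5, 0.2, -0.2]
opening: 1.002
grip_force: 0.0
```

Run:
```python
from h import *
snap("wrist","pics/w2")
a=cv2.imread("pics/w2.png"); cv2.imwrite("pics/w2z.png",cv2.resize(a[0:300,215:615],None,fx=2,fy=2,interpolation=2))
```

```text
(no output)
```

View pics/w2z.png

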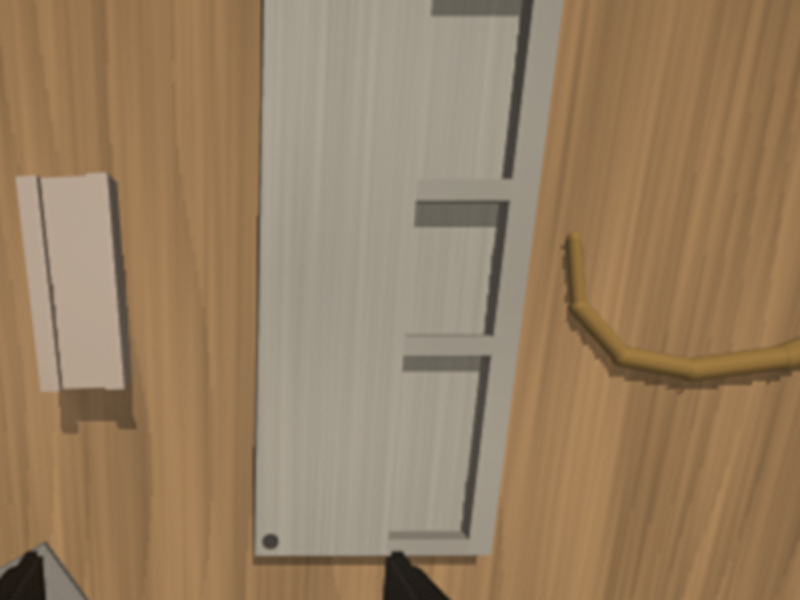

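This crop of the second view shows the nest's −y corners at zoom (254,555) and (490,555), the pocket walls at zoom rows 180–201 and 336–355, and the long block's top corners at (17,177), (108,173), (124,388) and (40,391).

Run:
```python
from h import *
w1,w2=load("pics/w1"),load("pics/w2")
f=lambda L:[(215+u/2,v/2) for u,v in L]
b2=f([(17,177),(108,173),(124,388),(40,391)]); b1=[(234,190),(277,186),(282,281),(240,283)]
print("block tri",tri(w1,b1,w2,b2)); 
for w,b in((w1,b1),(w2,b2)): print("block z36",onz(w,b,36),onz(w,b,36).mean(0))
A=onz(w1,[(347,92),(484,92)],18); B=onz(w2,f([(254,555),(490,555)]),18); print("nest",A,B,(A.mean(0)+B.mean(0))/2)
print("walls top back end",onz(w2,f([(512,180),(509,201),(494,336),(491,355)]),18), "front ends",onz(w2,f([(417,180),(414,201),(405,336),(403,355)]),18))
print("walls tri", tri(w1,[(460,187),(458,198),(453,254),(451,264)],w2,f([(512,180),(509,201),(494,336),(491,355)])))
```

```text
block tri [[ 406.4  -51.3   26.3]
 [ 451.   -48.2   17. ]
 [ 455.8 -155.    33.1]
 [ 409.8 -156.2   35.8]]
block z36 [[ 410.3  -49.7   36. ]
 [ 455.6  -45.5   36. ]
 [ 457.2 -153.6   36. ]
 [ 409.1 -156.2   36. ]] [ 433.1 -101.2   36. ]
block z36 [[ 407.7  -52.7   36. ]
 [ 451.6  -51.    36. ]
 [ 455.  -154.6   36. ]
 [ 410.7 -156.1   36. ]] [ 431.3 -103.6   36. ]
nest [[528.   47.3  18. ]
 [667.3  47.6  18. ]] [[ 526.4 -257.8   18. ]
 [ 667.7 -258.    18. ]] [ 597.4 -105.2   18. ]
walls top back end [[ 653.6  -51.9   18. ]
 [ 653.4  -61.8   18. ]
 [ 654.1 -129.4   18. ]
 [ 653.7 -139.6   18. ]] front ends [[ 605.4  -51.9   18. ]
 [ 604.8  -61.7   18. ]
 [ 605.9 -129.4   18. ]
 [ 605.7 -139.5   18. ]]
walls tri [[ 659.6  -50.4    5.2]
 [ 655.3  -61.5   14.3]
 [ 659.6 -130.4    7.7]
 [ 655.2 -139.8   16.8]]
```

Nest from the second view: origin (604.5, −105.7), yaw ≈ 0. Its edges and walls agree to about 0.3 mm with the sizes given. Long block: centre (431.3, −103.6), yaw +1.9°, 44 × 103.5 mm. Approaching it now.

>>> carry_out([
  [26.2,-23.2,0,0,0],
  [26.2,-23.2,0,0,0],
  [26.2,-23.2,0,0,0],
  [0,0,0,-2,0],
  [0,0,45,0,0],
  [0,0,45,0,0],
  [0,0,40,0,0],
  [0,0,0,0,0],
  [0,0,0,0,0],
])

```text
t: 3.65
eef_pos: [431.1, -99.4, 93.2]
tcp_rot: [-3.14, -0.0, 1.607]
ft_force: [0.1, -0.8, -0.1]
opening: 1.0
grip_force: 0.0
```

Run:
```python
from h import *
d,s=tool([431.3,-103.6,25]);print(d,s["eef_pos"],np.degrees(s["tcp_rot"]))
```

```text
[-4.2  0.1 68.2] [431.1 -99.4  93.2] [-179.9   -0.    92.1]
```

>>> carry_out([
  [-4.2,0,30,0,0],
  [0,0,28,0,0],
  [0,0,10,0,0],
  [0,0,0,0,0],
  [0,0,0,0,1],
  [0,0,0,0,1],
  [0,0,0,0,1],
  [0,0,0,0,1],
  [0,0,0,0,1],
  [0,0,0,0,1],
  [0,0,0,0,1],
])

```text
t: 4.75
eef_pos: [431.1, -104.0, 24.6]
tcp_rot: [-3.141, -0.0, 1.606]
ft_force: [-1.5, 0.3, 1.5]
opening: 0.467
grip_force: 1.0
```

>>> carry_out([
  [0,0,0,0,1],
  [0,0,0,0,1],
  [0,0,-20,0,1],
  [0,0,-20,0,1],
  [0,0,0,2.1,1],
  [-15,33,0,0,1],
  [-15,33,0,0,1],
  [-15,33,0,0,1],
  [-15,33,0,0,1],
  [-15,33,0,0,1],
  [-15,33,0,0,1],
  [0,0,0,0,1],
])

```text
t: 5.95
eef_pos: [632.2, -196.0, 64.1]
tcp_rot: [3.139, 0.001, 1.569]
ft_force: [-1.2, -0.1, -1.9]
opening: 0.461
grip_force: 30.0
```

>>> carry_out([
  [0,0,0,0,1],
  [0,0,0,0,1],
])

```text
t: 6.15
eef_pos: [628.2, -193.8, 64.1]
tcp_rot: [-3.14, -0.001, 1.57]
ft_force: [0.4, -0.0, -2.2]
opening: 0.465
grip_force: 30.0
```

Run:
```python
from h import *
d,s=tool([629.5,-194.1,28.6]);print(d,s["eef_pos"],np.degrees(s["tcp_rot"]),s["opening"],s["grip_force"])
snap("wrist","pics/w3"); a=cv2.imread("pics/w3.png"); cv2.imwrite("pics/w3z.png",cv2.resize(a[0:400,120:540],None,fx=1.5,fy=1.5,interpolation=2))
```

```text
[-0.4  1.4 35.5] [ 628.2 -193.8   64.1] [-179.9   -0.    89.9] 0.46496518800906944 29.999708086252213
```

View pics/w3z.png

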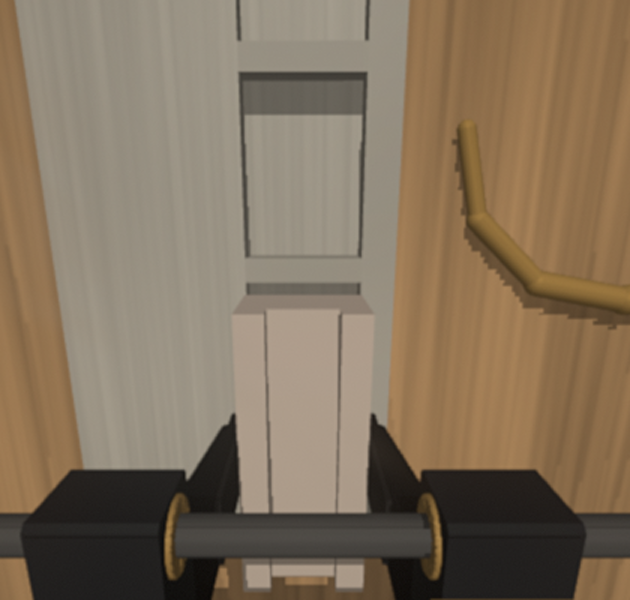

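The crop shows the held block over the long pocket. Its top edge runs (233–373, 312), the foot of its end face is at row 296, the pocket's +y edge is at (247–360, 283), and the short pocket is at (240–367, 73) to (247–361, 257).

Run:
```python
from h import *
w=load("pics/w3"); f=lambda L:[(120+u/1.5,v/1.5) for u,v in L]
print("blk top",onz(w,f([(233,312),(373,312)]),75.5),"bot",onz(w,f([(243,296),(363,296)]),39.5))
print("pocket long +y edge",onz(w,f([(247,283),(360,283)]),18))
print("short",onz(w,f([(239,72),(367,72),(361,257),(247,257)]),18))
print("back edge",onz(w,f([(409,0),(388,430)]),18))
```

```text
blk top [[ 607.7 -140.8   75.5]
 [ 650.8 -140.7   75.5]] bot [[ 606.6 -141.9   39.5]
 [ 651.9 -141.9   39.5]]
pocket long +y edge [[ 605.8 -140.1   18. ]
 [ 653.1 -140.1   18. ]]
short [[ 605.4  -61.8   18. ]
 [ 653.   -61.8   18. ]
 [ 653.1 -129.4   18. ]
 [ 606.2 -129.4   18. ]]
back edge [[ 667.2  -38.9   18. ]
 [ 668.2 -207.2   18. ]]
```

Seen relative to each other, the block needs only +0.2 mm in x and −0.4 mm in y. So the camera bias is about +1 mm in x. Lowering.

>>> carry_out([
  [-0.4,0.3,8,0,1],
  [0,0,8,0,1],
  [0,0,6,0,1],
  [0,0,5,0,1],
  [0,0,4,0,1],
  [0,0,3,0,1],
  [0,0,1,0,1],
  [0,0,0,0,1],
  [0,0,0,0,1],
])

```text
t: 7.1
eef_pos: [629.6, -194.7, 29.9]
tcp_rot: [3.141, 0.0, 1.57]
ft_force: [0.6, 0.6, -2.0]
opening: 0.46
grip_force: 30.0
```

>>> carry_out([
  [0,0,1,0,1],
  [0,0,0.5,0,1],
  [0,0,0,0,1],
  [0,0,0,0,0.3],
  [0,0,0,0,0.3],
  [0,0,0,0,0.3],
])

```text
t: 7.7
eef_pos: [629.5, -194.7, 28.1]
tcp_rot: [3.141, 0.0, 1.57]
ft_force: [0.3, -0.2, -0.1]
opening: 0.65
grip_force: 0.0
```

>>> carry_out([
  [0,0,-30,0,0],
  [0,0,-45,0,0],
  [0,0,-45,0,0],
  [0,0,-45,0,0],
  [0,0,-30,0,0],
  [0,0,0,0,0],
  [0,0,0,0,0],
])

```text
t: 8.4
eef_pos: [629.4, -194.6, 223.2]
tcp_rot: [3.141, 0.0, 1.57]
ft_force: [-0.4, -0.1, -0.2]
opening: 0.998
grip_force: 0.0
```

Run:
```python
from h import *
print(env.state()["eef_pos"]);snap("wrist","pics/w4")
```

```text
[ 629.4 -194.6  223.2]
```

>>> carry_out([
  [43.7,-10.7,0,0,0],
  [43.7,-10.7,0,0,0],
  [43.7,-10.7,0,0,0],
  [43.7,-10.7,0,0,0],
  [43.7,-10.7,0,0,0],
  [43.7,-10.7,0,0,0],
  [43.7,-10.7,0,0,0],
  [43.7,-10.7,0,0,0],
  [43.7,-10.7,0,0,0],
  [43.7,-10.7,0,0,0],
  [43.7,-10.7,0,0,0],
  [43.7,-10.7,0,0,0],
])

```text
t: 9.65
eef_pos: [500.5, 331.4, 221.3]
tcp_rot: [-3.139, 0.001, 1.57]
ft_force: [-0.0, -0.2, 0.3]
opening: 0.999
grip_force: 0.0
```

>>> carry_out([
  [0,0,0,0,0],
  [0,0,0,0,0],
  [0,0,0,0,0],
])

```text
t: 9.95
eef_pos: [501.6, 329.0, 222.1]
tcp_rot: [-3.14, 0.001, 1.569]
ft_force: [0.8, 0.0, 0.4]
opening: 1.001
grip_force: 0.0
```

Run:
```python
from h import *
s=env.state();print(s["eef_pos"],np.degrees(s["tcp_rot"]));snap("wrist","pics/w5")
a=cv2.imread("pics/w5.png")[0:300,150:550];b=cv2.imread("pics/w4.png")[100:400,220:420]
cv2.imwrite("pics/m5.png",np.hstack([cv2.resize(a,None,fx=1.5,fy=1.5,interpolation=2),cv2.resize(b,(200,450))[:, :]]))
```

```text
[501.6 329.  222.1] [-179.9    0.1   89.9]
```

View pics/m5.png

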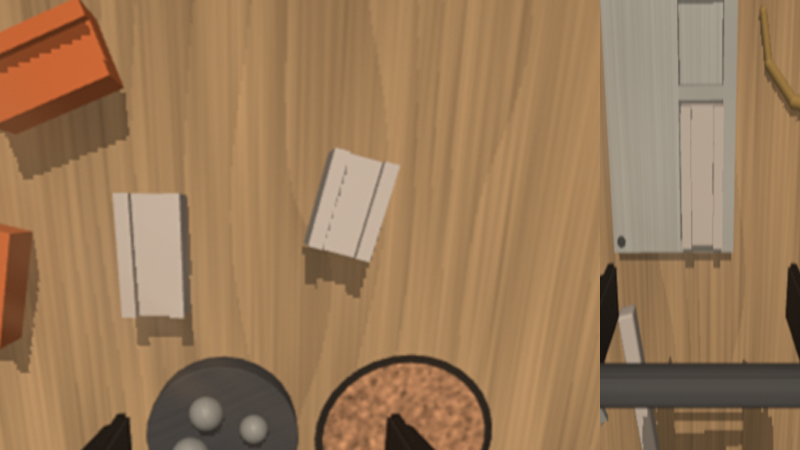

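The left part shows the medium block's top corners at (112,193), (180,193), (184,318), (121,318) and the short block's at (336,149), (400,164), (370,263), (307,246). The right part shows the long block sitting level in its pocket.

Run:
```python
from h import *
w=load("pics/w5"); f=lambda L:[(150+u/1.5,v/1.5) for u,v in L]
for n,L in (("med",[(112,193),(180,193),(184,318),(121,318)]),("short",[(336,149),(400,164),(370,263),(307,246)])):
    p=onz(w,f(L),36); c=p.mean(0); l=(p[0]+p[1]-p[2]-p[3])/2; wd=(p[1]+p[2]-p[0]-p[3])/2
    print(n,p,c,"L",np.linalg.norm(l),"W",np.linalg.norm(wd),"yaw",np.degrees(np.arctan2(-l[0],l[1])),np.degrees(np.arctan2(wd[1],wd[0])))
t=load("pics/t1"); print(tri(t,[(147,239),(158,302)],w,f([(353,206),(150,255)])))
```

```text
med [[405.9 421.9  36. ]
 [451.  421.8  36. ]
 [449.9 337.4  36. ]
 [404.9 337.4  36. ]] [427.9 379.6  36. ] L 84.47716904744371 W 45.01707952675752 yaw -0.6896086606461882 -0.020926929389545004
short [[553.1 448.7  36. ]
 [595.3 439.7  36. ]
 [579.9 376.   36. ]
 [536.2 387.5  36. ]] [566.1 413.   36. ] L 64.51516655485202 W 44.17653602815813 yaw -14.498867116937266 -13.44064446042314
[[568.4 413.5  18. ]
 [426.7 380.2  24.9]]
```

Sizes match (84.5 × 45 and 64.5 × 44). Going to the short block: centre (565, 413), yaw −14°.

>>> carry_out([
  [28,21.2,0,0,0],
  [28,21.2,0,0,0],
  [28,21.2,0,0,0],
  [0,0,0,7,0],
  [0,0,0,7,0],
  [0,0,45,0,0],
  [0,0,45,0,0],
  [0,0,40,0,0],
  [0,0,0,0,0],
  [0,0,0,0,0],
  [0,0,0,0,0],
])

```text
t: 11.1
eef_pos: [566.7, 413.9, 95.7]
tcp_rot: [3.139, -0.002, 1.325]
ft_force: [0.0, 0.4, -0.6]
opening: 0.997
grip_force: 0.0
```

Run:
```python
from h import *
d,s=tool([565.1,413,25]);print(d,s["eef_pos"],np.degrees(s["tcp_rot"]))
```

```text
[-1.4 -1.5 70.7] [566.7 413.9  95.7] [179.9  -0.1  75.9]
```

>>> carry_out([
  [-1.4,-1.5,30,0,0],
  [0,0,30,0,0],
  [0,0,10.5,0,0],
  [0,0,0,0,0],
  [0,0,0,0,1],
  [0,0,0,0,1],
  [0,0,0,0,1],
  [0,0,0,0,1],
  [0,0,0,0,1],
  [0,0,0,0,1],
  [0,0,0,0,1],
  [0,0,0,0,1],
])

```text
t: 12.3
eef_pos: [563.6, 412.8, 22.6]
tcp_rot: [3.141, 0.0, 1.325]
ft_force: [0.2, 0.5, 0.5]
opening: 0.459
grip_force: 30.0
```

Run:
```python
from h import *
d,s=tool([565.1,413,0]);print(d,s["eef_pos"],np.degrees(s["tcp_rot"]),s["opening"],s["grip_force"])
```

```text
[ 0.6  1.4 22.6] [563.6 412.8  22.6] [180.    0.   75.9] 0.45944622496013315 30.000008940696716
```

The tips sit 2 mm low for the pocket, so I'll regrip 3 mm higher.

>>> carry_out([
  [0,0,0,0,0.4],
  [0,0,0,0,0.4],
  [0,0,-3,0,0.4],
  [0,0,0,0,0.4],
  [0,0,0,0,1],
  [0,0,0,0,1],
  [0,0,0,0,1],
  [0,0,0,0,1],
  [0,0,0,0,1],
  [0,0,0,0,1],
])

```text
t: 13.3
eef_pos: [563.5, 412.8, 25.6]
tcp_rot: [3.142, 0.0, 1.325]
ft_force: [-0.2, 0.4, 0.2]
opening: 0.461
grip_force: 30.0
```

Run:
```python
from h import *
d,s=tool([565.1,413,0]);print(d,s["eef_pos"],np.degrees(s["tcp_rot"]),s["opening"],s["grip_force"])
```

```text
[ 0.6  1.5 25.6] [563.5 412.8  25.6] [180.    0.   75.9] 0.46062524546753125 30.000024139881134
```

>>> carry_out([
  [0,0,-20,0,1],
  [0,0,-20,0,1],
  [0,0,0,-7,1],
  [0,0,0,-7.1,1],
  [-42,5,0,0,1],
  [-42,5,0,0,1],
  [-42,5,0,0,1],
  [-42,5,0,0,1],
  [-42,6,0,0,1],
  [-42,6,0,0,1],
  [-42,6,0,0,1],
  [-42,6,0,0,1],
])

```text
t: 14.5
eef_pos: [607.8, 75.1, 65.6]
tcp_rot: [-3.142, 0.0, 1.572]
ft_force: [0.7, 0.3, -1.8]
opening: 0.459
grip_force: 30.0
```

>>> carry_out([
  [-42,5,0,0,1],
  [-42,5,0,0,1],
  [-42,5,0,0,1],
  [-42,5,0,0,1],
  [0,0,0,0,1],
  [0,0,0,0,1],
  [0,0,0,0,1],
])

```text
t: 15.2
eef_pos: [627.6, -90.3, 65.5]
tcp_rot: [-3.141, -0.0, 1.572]
ft_force: [-0.3, 0.4, -1.6]
opening: 0.462
grip_force: 30.0
```

Run:
```python
from h import *
d,s=tool([628.7,-96.3,29.6]);print(d,s["eef_pos"],np.degrees(s["tcp_rot"]),s["opening"],s["grip_force"])
```

```text
[-6.   1.1 35.9] [627.6 -90.3  65.5] [-180.    -0.    90.1] 0.4621612216800988 30.000078678131104
```

>>> carry_out([
  [-6,1.1,8,0,1],
  [0,0,7,0,1],
  [0,0,0,0,1],
  [0,0,0,0,1],
])

```text
t: 15.6
eef_pos: [628.8, -96.7, 50.2]
tcp_rot: [-3.141, -0.0, 1.572]
ft_force: [-0.3, 0.0, -1.0]
opening: 0.459
grip_force: 30.0
```

Run:
```python
from h import *
d,s=tool([628.7,-96.3,29.6]);print(d,s["eef_pos"],np.degrees(s["tcp_rot"]),s["opening"],s["ft_force"])
snap("wrist","pics/w6"); a=cv2.imread("pics/w6.png"); cv2.imwrite("pics/w6z.png",cv2.resize(a[100:300,220:440],None,fx=3,fy=3,interpolation=2))
```

```text
[ 0.4 -0.1 20.6] [628.8 -96.7  50.2] [-180.    -0.    90.1] 0.45887154045406015 [-0.3  0.  -1. ]
```

View pics/w6z.png

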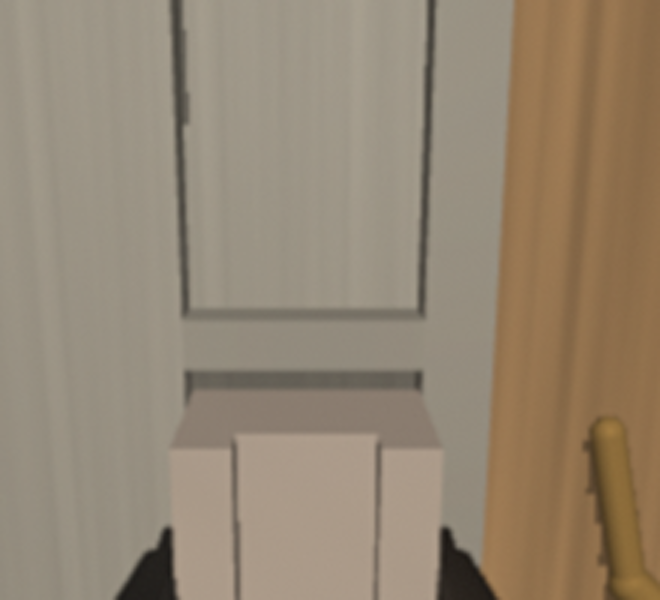

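The crop shows the held short block centred over its pocket: end-face foot at (191–422, 390), top at (173–441, 447), pocket edge at (186–422, 371).

Run:
```python
from h import *
w=load("pics/w6"); f=lambda L:[(220+u/3,100+v/3) for u,v in L]
print(onz(w,f([(191,390),(422,390)]),24.6),onz(w,f([(173,447),(441,447)]),60.6),onz(w,f([(186,371),(422,371)]),18),onz(w,f([(185,318),(424,318)]),18))
```

```text
[[607.4 -64.3  24.6]
 [652.5 -64.2  24.6]] [[608.4 -64.   60.6]
 [651.6 -63.9  60.6]] [[605.7 -62.2  18. ]
 [653.2 -62.1  18. ]] [[605.8 -51.4  18. ]
 [653.2 -51.3  18. ]]
```

>>> carry_out([
  [0,-0.5,5,0,1],
  [0,0,5,0,1],
  [0,0,5,0,1],
  [0,0,4,0,1],
  [0,0,2,0,1],
  [0,0,0,0,1],
  [0,0,0,0,1],
  [0,0,0,0,1],
])

```text
t: 16.45
eef_pos: [628.5, -97.2, 29.6]
tcp_rot: [3.141, 0.0, 1.571]
ft_force: [0.1, -0.3, -1.6]
opening: 0.461
grip_force: 30.0
```

>>> carry_out([
  [0,0,0.7,0,1],
  [0,0,0,0,0.3],
  [0,0,0,0,0.3],
  [0,0,0,0,0.3],
  [0,0,-30,0,0],
  [0,0,-50,0,0],
  [0,0,-20,0,0],
  [0,0,0,0,0],
])

```text
t: 17.25
eef_pos: [629.8, -97.4, 132.2]
tcp_rot: [3.136, 0.001, 1.572]
ft_force: [-0.2, 0.1, -0.2]
opening: 0.971
grip_force: 0.0
```

>>> carry_out([
  [39.7,-16.8,0,0,0],
  [39.7,-16.8,0,0,0],
  [39.7,-16.8,0,0,0],
  [39.7,-16.8,0,0,0],
  [39.7,-16.8,0,0,0],
  [39.7,-16.8,0,0,0],
  [39.7,-16.8,0,0,0],
  [39.7,-16.8,0,0,0],
  [39.7,-16.8,0,0,0],
  [39.7,-16.8,0,0,0],
  [39.7,-16.8,0,0,0],
  [39.7,-16.8,0,0,0],
])

```text
t: 18.45
eef_pos: [425.2, 380.4, 127.6]
tcp_rot: [-3.14, 0.001, 1.571]
ft_force: [0.0, 0.5, 0.1]
opening: 0.999
grip_force: 0.0
```

>>> carry_out([
  [0,0,30,0.4,0],
  [0,0,20,0,0],
  [0,0,0,0,0],
  [0,0,0,0,0],
])

```text
t: 18.85
eef_pos: [426.4, 378.9, 78.4]
tcp_rot: [-3.14, 0.001, 1.564]
ft_force: [0.5, -0.1, -0.1]
opening: 0.999
grip_force: 0.0
```

Run:
```python
from h import *
d,s=tool([426.9,379.6,26]);print(d,s["eef_pos"],np.degrees(s["tcp_rot"]))
```

```text
[ 0.8  0.5 52.4] [426.4 378.9  78.4] [-179.9    0.1   89.6]
```

>>> carry_out([
  [0.7,0.5,25,0,0],
  [0,0,20,0,0],
  [0,0,6,0,0],
  [0,0,0,0,0],
  [0,0,0,0,0],
])

```text
t: 19.35
eef_pos: [427.6, 380.0, 28.9]
tcp_rot: [3.141, -0.001, 1.564]
ft_force: [0.3, 0.0, 0.0]
opening: 1.001
grip_force: 0.0
```

>>> carry_out([
  [0,0,0,0,1],
  [0,0,0,0,1],
  [0,0,0,0,1],
  [0,0,0,0,1],
  [0,0,0,0,1],
  [0,0,0,0,1],
  [0,0,0,0,1],
  [0,0,0,0,1],
])

```text
t: 20.15
eef_pos: [427.1, 379.8, 27.9]
tcp_rot: [-3.142, 0.0, 1.564]
ft_force: [-0.6, 0.2, 0.2]
opening: 0.46
grip_force: 30.0
```

Run:
```python
from h import *
d,s=tool([426.9,379.6,0]);print(d,s["eef_pos"],np.degrees(s["tcp_rot"]),s["opening"],s["grip_force"])
```

```text
[-0.2 -0.2 27.9] [427.1 379.8  27.9] [-180.     0.    89.6] 0.46020490806463416 29.999307543039322
```

>>> carry_out([
  [0,0,-25,0,1],
  [0,0,-45,-0.4,1],
  [-38.7,20.1,0,0,1],
  [-38.7,20.1,0,0,1],
  [-38.7,20.1,0,0,1],
  [-38.7,20.1,0,0,1],
  [-38.7,20.1,0,0,1],
  [-38.7,20.1,0,0,1],
  [-38.7,20.1,0,0,1],
  [-38.7,20.1,0,0,1],
  [-38.7,20.1,0,0,1],
  [-38.7,20.1,0,0,1],
])

```text
t: 21.35
eef_pos: [628.8, -8.8, 97.7]
tcp_rot: [-3.141, -0.0, 1.571]
ft_force: [0.1, 0.8, -1.8]
opening: 0.458
grip_force: 30.0
```

>>> carry_out([
  [0,0,25,0,1],
  [0,0,10,0,1],
  [0,0,0,0,1],
  [0,0,0,0,1],
  [0,0,0,0,1],
])

```text
t: 21.85
eef_pos: [628.5, -6.2, 63.8]
tcp_rot: [3.141, 0.0, 1.573]
ft_force: [-0.8, 0.1, -1.5]
opening: 0.463
grip_force: 30.0
```

Run:
```python
from h import *
d,s=tool([628.3,-7.5,31.9]);print(d,s["eef_pos"],np.degrees(s["tcp_rot"]),s["opening"],s["grip_force"])
```

```text
[-1.3 -0.2 31.9] [628.5  -6.2  63.8] [179.9   0.   90.1] 0.46276809675586666 29.999456852674484
```

>>> carry_out([
  [-1.3,-0.1,8,0,1],
  [0,0,7,0,1],
  [0,0,0,0,1],
  [0,0,0,0,1],
])

```text
t: 22.25
eef_pos: [628.1, -8.3, 47.6]
tcp_rot: [-3.141, 0.0, 1.572]
ft_force: [0.2, -0.2, -1.5]
opening: 0.461
grip_force: 30.0
```

Run:
```python
from h import *
d,s=tool([628.3,-7.5,31.9]);print(d,s["eef_pos"],np.degrees(s["tcp_rot"]),s["opening"],s["grip_force"])
```

```text
[ 0.8  0.2 15.7] [628.1  -8.3  47.6] [-180.    0.   90.] 0.4609453469127597 29.9994657933712
```

>>> carry_out([
  [0.8,0.2,3,0,1],
  [0,0,4,0,1],
  [0,0,4,0,1],
  [0,0,2,0,1],
  [0,0,0,0,1],
  [0,0,0,0,1],
])

```text
t: 22.85
eef_pos: [628.5, -7.6, 34.9]
tcp_rot: [-3.142, 0.0, 1.571]
ft_force: [0.4, 0.2, -1.7]
opening: 0.456
grip_force: 30.0
```

>>> carry_out([
  [0,0,2,0,1],
  [0,0,1.5,0,1],
  [0,0,0,0,1],
  [0,0,0,0,1],
  [0,0,0,0,0.3],
  [0,0,0,0,0.3],
  [0,0,0,0,0.3],
  [0,0,-30,0,0],
  [0,0,-40,0,0],
  [0,0,-40,0,0],
  [0,0,-40,0,0],
  [0,0,0,0,0],
])

```text
t: 24.05
eef_pos: [630.4, -7.7, 186.8]
tcp_rot: [3.133, 0.001, 1.572]
ft_force: [0.0, 0.0, -1.2]
opening: 0.995
grip_force: 0.0
```

>>> carry_out([
  [-39.4,-12.5,-3,0,0],
  [-39.4,-12.5,-3,0,0],
  [-39.4,-12.5,-3,0,0],
  [-39.4,-12.5,-3,0,0],
  [-39.4,-12.5,-3,0,0],
  [-39.4,-12.5,-3,0,0],
  [-39.4,-12.5,-3,0,0],
  [-39.4,-12.5,-3,0,0],
  [-39.4,-12.5,-3,0,0],
  [-39.4,-12.5,-3,0,0],
  [-39.4,-12.5,-3,0,0],
  [-39.4,-12.5,-3,0,0],
])

```text
t: 25.25
eef_pos: [477.8, -481.9, 216.5]
tcp_rot: [-3.141, -0.001, 1.571]
ft_force: [0.6, -0.4, -0.2]
opening: 1.001
grip_force: 0.0
```

>>> carry_out([
  [0,0,0,0,0],
  [0,0,0,0,0],
  [0,0,0,0,0],
  [0,0,0,0,0],
])

```text
t: 25.65
eef_pos: [479.3, -479.3, 217.3]
tcp_rot: [-3.141, -0.0, 1.573]
ft_force: [0.3, -0.2, 0.1]
opening: 1.003
grip_force: 0.0
```

Run:
```python
from h import *
s=env.state();print(s["eef_pos"],np.degrees(s["tcp_rot"]));snap("wrist","pics/w7")
a=cv2.imread("pics/w7.png"); cv2.imwrite("pics/w7z.png",cv2.resize(a[0:300,190:590],None,fx=2,fy=2,interpolation=2))
```

```text
[ 479.3 -479.3  217.3] [-180.    -0.    90.1]
```

View pics/w7z.png

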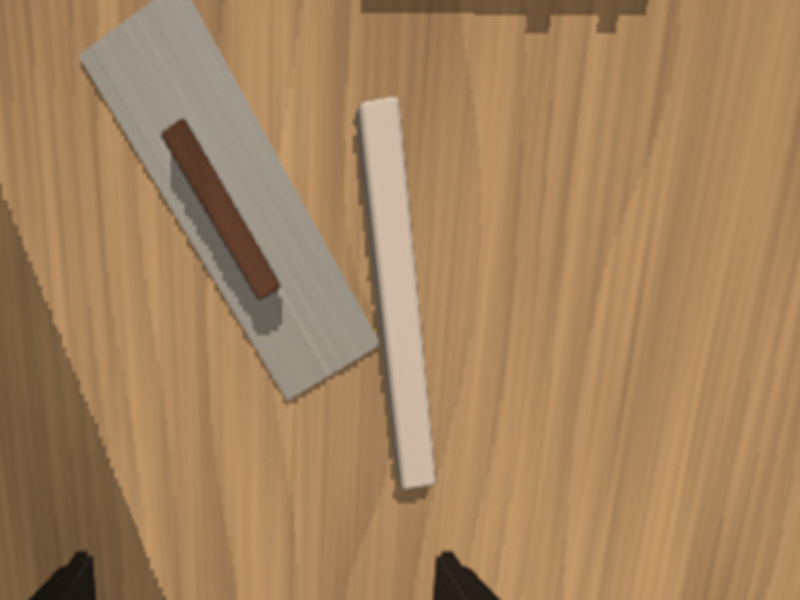

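The crop shows the straightedge with blade corners at (81,58), (288,402), (378,346) and its rib top at (162,133), (184,119), (278,287), (259,298). The rod's top corners are (361,104), (398,98), (434,483), (404,488).

Run:
```python
from h import *
w=load("pics/w7"); f=lambda L:[(190+u/2,v/2) for u,v in L]
def rect(n,L,z):
    p=onz(w,f(L),z); c=p.mean(0); l=(p[0]+p[1]-p[2]-p[3])/2; wd=(p[1]+p[2]-p[0]-p[3])/2
    print(n,"c",c,"L",np.linalg.norm(l),"W",np.linalg.norm(wd),"yaw",np.degrees(np.arctan2(-l[0],l[1])),np.degrees(np.arctan2(wd[1],wd[0])))
rect("rib",[(162,133),(184,119),(278,287),(259,298)],32)
rect("rod",[(361,104),(398,98),(434,483),(404,488)],20)
p=onz(w,f([(81,58),(288,402),(378,346),(193,0)]),6); print(p, np.linalg.norm(p[0]-p[1]),np.linalg.norm(p[2]-p[1]), np.degrees(np.arctan2(-(p[0]-p[1])[0],(p[0]-p[1])[1])), np.degrees(np.arctan2(-(p[3]-p[2])[0],(p[3]-p[2])[1])))
t=load("pics/t1"); print(tri(t,[(494,310)],w,f([(221,208)])))
```

```text
rib c [ 459.9 -365.4   32. ] L 87.74146250353 W 11.530652233985183 yaw 31.091026234175704 29.34753842080821
rod c [ 552.2 -411.4   20. ] L 196.80352810570255 W 17.482161733101893 yaw 9.671352043118606 9.30719280164934
[[ 390.  -292.9    6. ]
 [ 494.2 -463.3    6. ]
 [ 543.6 -431.9    6. ]
 [ 445.7 -268.3    6. ]] 199.75459062540853 58.57877789637169 31.45205056103449 30.900122833366016
[[ 427.7 -366.6    8.4]]
```

The straightedge has already been knocked about 40 mm in +x since the start. It now lies at yaw 31°, with its rib at (459, −365.5), and its sizes check. Going to grasp the rib.

>>> carry_out([
  [38,-6.8,0,0,0.5],
  [38,-6.8,0,0,0.5],
  [38,-6.8,0,0,0.5],
  [0,0,0,-7.8,0.5],
  [0,0,0,-7.8,0.5],
  [0,0,0,-7.8,0.5],
  [0,0,0,-7.7,0.5],
  [0,0,45,0,0.5],
  [0,0,45,0,0.5],
  [0,0,40,0,0.5],
  [0,0,0,0,0.5],
  [0,0,0,0,0.5],
])

```text
t: 26.9
eef_pos: [458.7, -366.2, 88.2]
tcp_rot: [-3.141, -0.0, 2.115]
ft_force: [-0.8, -0.4, 0.3]
opening: 0.498
grip_force: 0.0
```

Run:
```python
from h import *
d,s=tool([458.9,-365.5,18]);print(d,s["eef_pos"],np.degrees(s["tcp_rot"]))
```

```text
[ 0.5  0.6 70.2] [ 458.7 -366.2   88.2] [-180.    -0.   121.2]
```

>>> carry_out([
  [0.5,0.6,30,0,0.5],
  [0,0,28,0,0.5],
  [0,0,10,0,0.5],
  [0,0,0,0,0.5],
  [0,0,0,0,0.5],
  [0,0,0,0,1],
  [0,0,0,0,1],
  [0,0,0,0,1],
  [0,0,0,0,1],
  [0,0,0,0,1],
  [0,0,0,0,1],
  [0,0,0,0,1],
])

```text
t: 28.1
eef_pos: [458.6, -365.7, 19.6]
tcp_rot: [-3.142, 0.0, 2.115]
ft_force: [-0.7, 0.8, 3.6]
opening: 0.148
grip_force: 30.0
```

Run:
```python
from h import *
d,s=tool([458.9,-366,0]);print(d,s["eef_pos"],np.degrees(s["tcp_rot"]),s["opening"],s["grip_force"],s["ft_force"])
```

```text
[-0.4  0.1 19.6] [ 458.6 -365.7   19.6] [-180.     0.   121.2] 0.1476307718117786 29.995010197162628 [-0.7  0.8  3.6]
```

>>> carry_out([
  [0,0,-15,0,1],
  [0,0,-20,0,1],
  [0,0,-20,0,1],
  [0,0,0,7.8,1],
  [0,0,0,7.8,1],
  [0,0,0,7.8,1],
  [0,0,0,7.8,1],
  [0,0,0,0,1],
  [0,0,0,0,1],
])

```text
t: 29.0
eef_pos: [458.4, -365.7, 74.8]
tcp_rot: [-3.142, 0.0, 1.574]
ft_force: [0.1, 0.9, -1.9]
opening: 0.143
grip_force: 30.0
```

>>> carry_out([
  [26,10.3,0,0,1],
  [26,10.3,0,0,1],
  [26,10.3,0,0,1],
  [26,10.3,0,0,1],
  [26,10.3,0,0,1],
  [26,10.3,0,0,1],
  [26,10.3,0,0,1],
  [26,10.3,0,0,1],
  [26,10.3,0,0,1],
  [26,10.3,0,0,1],
  [0,0,0,0,1],
  [0,0,0,0,1],
])

```text
t: 30.2
eef_pos: [561.8, -105.5, 74.5]
tcp_rot: [-3.141, 0.0, 1.574]
ft_force: [-0.2, 0.7, -3.2]
opening: 0.141
grip_force: 30.0
```

Run:
```python
from h import *
d,s=tool([562,-105.5,37.6]);print(d,s["eef_pos"],np.degrees(s["tcp_rot"]),s["opening"],s["grip_force"],s["ft_force"])
snap("wrist","pics/w8"); a=cv2.imread("pics/w8.png"); cv2.imwrite("pics/w8z.png",cv2.resize(a[0:400,120:620],None,fx=1.5,fy=1.5,interpolation=2))
```

```text
[-0.   0.2 36.9] [ 561.8 -105.5   74.5] [-180.     0.    90.2] 0.1406370545714813 29.994444251060486 [-0.2  0.7 -3.2]
```

View pics/w8z.png

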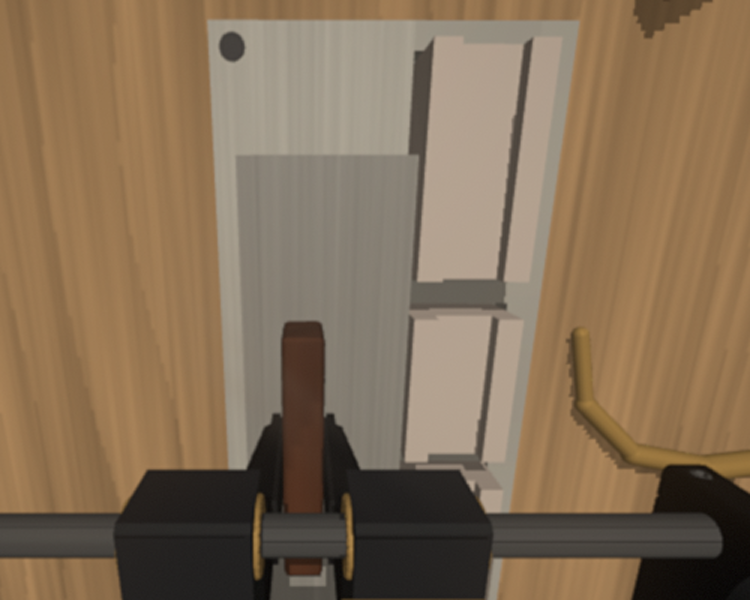

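The picture shows all the blocks seated and the blade in hand, its edge about 6 mm short of the blocks. Lowering it to the deck.

>>> carry_out([
  [0,0,12,0.2,1],
  [0,0,12,0,1],
  [0,0,8,0,1],
  [0,0,2,0,1],
  [0,0,0,0,1],
  [0,0,0,0,1],
])

```text
t: 30.85
eef_pos: [561.9, -106.0, 40.5]
tcp_rot: [3.141, 0.0, 1.566]
ft_force: [-0.0, -0.5, -3.5]
opening: 0.144
grip_force: 30.0
```

>>> carry_out([
  [0,0,1.5,-0.15,1],
  [0,0,1,0,1],
  [0,0,0.5,0,1],
  [0,0,0,0,1],
  [0,0,0,0,1],
])

```text
t: 31.35
eef_pos: [561.9, -105.8, 37.6]
tcp_rot: [3.141, 0.0, 1.569]
ft_force: [-1.8, 0.5, -0.4]
opening: 0.147
grip_force: 30.0
```

It's on the deck. Sliding toward the blocks.

>>> carry_out([
  [0,1.5,0,0,1],
  [0,1.5,0,0,1],
  [0,1,0,0,1],
  [0,0,0,0,1],
  [0,0,0,0,1],
])

```text
t: 31.85
eef_pos: [565.8, -105.8, 37.6]
tcp_rot: [3.141, 0.0, 1.569]
ft_force: [-4.0, 0.4, 4.7]
opening: 0.142
grip_force: 30.0
```

>>> carry_out([
  [0,1,0,0,1],
  [0,1,0,0,1],
  [0,0,0,0,1],
  [0,0,0,0,1],
])

```text
t: 32.25
eef_pos: [567.6, -105.8, 37.6]
tcp_rot: [-3.141, -0.0, 1.569]
ft_force: [-5.3, -0.8, 5.9]
opening: 0.147
grip_force: 30.0
```

>>> carry_out([
  [0,1,0,0,1],
  [0,0,0,0,1],
  [0,0,0,0,1],
])

```text
t: 32.55
eef_pos: [568.5, -105.8, 37.6]
tcp_rot: [-3.141, 0.0, 1.569]
ft_force: [-5.4, 0.4, 7.3]
opening: 0.149
grip_force: 30.0
```

>>> carry_out([
  [0,1,0,0,1],
  [0,0,0,0,1],
  [0,0,0,0,1],
])

```text
t: 32.85
eef_pos: [569.0, -105.8, 37.6]
tcp_rot: [-3.14, -0.0, 1.569]
ft_force: [-8.3, -0.4, 8.1]
opening: 0.141
grip_force: 30.0
```

>>> carry_out([
  [0,1,0,0,1],
  [0,0,0,0,1],
  [0,0,0,0,1],
])

```text
t: 33.15
eef_pos: [569.8, -105.8, 37.6]
tcp_rot: [-3.14, -0.0, 1.569]
ft_force: [-10.0, 0.1, 9.1]
opening: 0.145
grip_force: 30.0
```

>>> carry_out([
  [0,1,0,0,1],
  [0,0,0,0,1],
  [0,0,0,0,1],
])

```text
t: 33.45
eef_pos: [570.2, -105.7, 37.6]
tcp_rot: [-3.138, -0.0, 1.569]
ft_force: [-12.5, -1.0, 11.6]
opening: 0.146
grip_force: 30.0
```

Run:
```python
from h import *
s=env.state();print(s["eef_pos"],s["ft_force"],s["moment"])
snap("wrist","pics/w9"); a=cv2.imread("pics/w9.png"); cv2.imwrite("pics/w9z.png",cv2.resize(a[40:340,280:500],None,fx=2.7,fy=2,interpolation=2))
```

```text
[ 570.2 -105.7   37.6] [-12.5  -1.   11.6] [-0.2  2.   0. ]
```

View pics/w9z.png

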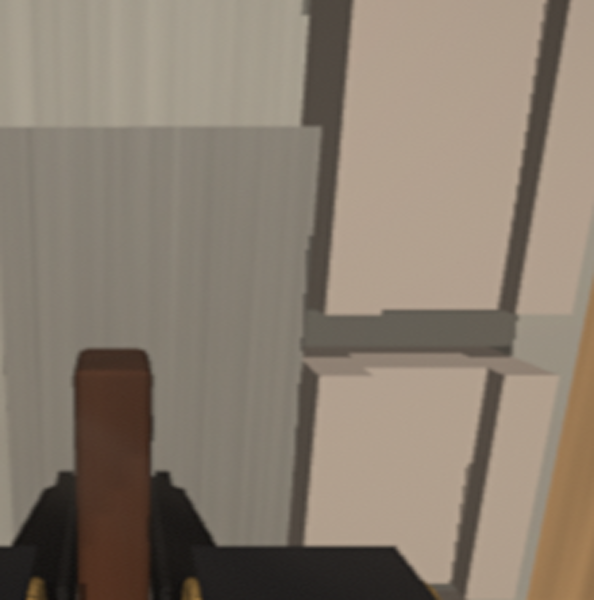

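The picture shows the blade edge at (321,127)–(303,310), against the medium block's side face, whose top edge runs (352,0)–(327,312). The short block's top edge starts at (318,372).

Run:
```python
from h import *
w=load("pics/w9"); f=lambda L:[(280+u/2.7,40+v/2) for u,v in L]
print("blade z24",onz(w,f([(321,127),(303,310),(289,540)]),24)); print("med face z40",onz(w,f([(352,0),(327,312)]),40),"short face",onz(w,f([(318,372),(303,540)]),40))
print("med back z40",onz(w,f([(574,310),(558,372)]),40),"pocket med -y edge",onz(w,f([(305,310),(515,310)]),18))
```

```text
blade z24 [[ 609.1   -5.6   24. ]
 [ 608.7  -50.8   24. ]
 [ 609.8 -119.2   24. ]]
med face z40 [[608.9  18.   40. ]
 [609.6 -48.6  40. ]] short face [[ 609.   -63.6   40. ]
 [ 609.2 -110.4   40. ]]
med back z40 [[653.8 -48.2  40. ]
 [653.2 -63.6  40. ]] pocket med -y edge [[610.3 -51.7  18. ]
 [653.1 -51.7  18. ]]
```

>>> carry_out([
  [0,0.7,0,0,1],
  [0,0,0,0,1],
  [0,0,0,0,1],
  [0,-0.7,0,0,1],
  [0,0,0,0,1],
  [0,0,0,0,0.6],
  [0,0,0,0,0.6],
  [0,0,0,0,0.6],
  [0,0,0,0,0.6],
])

```text
t: 34.4
eef_pos: [572.1, -105.9, 37.3]
tcp_rot: [3.141, 0.0, 1.569]
ft_force: [-0.0, -0.1, 0.4]
opening: 0.385
grip_force: 0.0
```

Run:
```python
from h import *
s=env.state();print(s["eef_pos"],s["ft_force"],s["moment"],s["opening"])
```

```text
[ 572.1 -105.9   37.3] [-0.  -0.1  0.4] [-0.  -0.1 -0. ] 0.3851402365825153
```

Released, flush with the blocks, which are against the back wall. Next the rod: centre (551, −411), yaw 9.5°.

>>> carry_out([
  [0,0,-35,0,0.6],
  [0,0,-40,0,0.4],
  [-43.6,-3,0,0,0.4],
  [-43.6,-3,0,0,0.4],
  [-43.6,-3,0,0,0.4],
  [-43.6,-3,0,0,0.4],
  [-43.6,-3,0,0,0.4],
  [-43.6,-3,0,0,0.4],
  [-43.6,-3,0,0,0.4],
  [0,0,0,-4.8,0.4],
  [0,0,0,-4.8,0.4],
  [0,0,0,0,0.4],
])

```text
t: 35.6
eef_pos: [550.0, -411.4, 112.1]
tcp_rot: [-3.141, -0.0, 1.737]
ft_force: [-0.9, 0.2, -0.5]
opening: 0.598
grip_force: 0.0
```

>>> carry_out([
  [0,0,35,0,0.4],
  [0,0,0,0,0.4],
  [0,0,0,0,0.4],
])

```text
t: 35.9
eef_pos: [550.2, -410.7, 77.4]
tcp_rot: [-3.141, -0.001, 1.735]
ft_force: [-0.1, 1.0, 1.4]
opening: 0.6
grip_force: 0.0
```

Run:
```python
from h import *
d,s=tool([551.2,-411.4,19]);print(d,s["eef_pos"],np.degrees(s["tcp_rot"]))
snap("wrist","pics/w10")
```

```text
[-0.9  0.9 58.4] [ 550.2 -410.7   77.4] [-180.    -0.1   99.4]
```

>>> carry_out([
  [-0.8,0.8,28,0,0.4],
  [0,0,22,0,0.4],
  [0,0,8.4,0,0.4],
  [0,0,0,0,0.4],
  [0,0,0,0,1],
  [0,0,0,0,1],
  [0,0,0,0,1],
  [0,0,0,0,1],
  [0,0,0,0,1],
  [0,0,0,0,1],
  [0,0,0,0,1],
])

```text
t: 37.05
eef_pos: [551.2, -411.7, 19.3]
tcp_rot: [3.141, 0.0, 1.736]
ft_force: [-0.6, 0.7, 2.3]
opening: 0.207
grip_force: 30.0
```

Run:
```python
from h import *
d,s=tool([551.2,-411.4,0]);print(d,s["eef_pos"],np.degrees(s["tcp_rot"]),s["opening"],s["grip_force"],s["ft_force"])
```

```text
[ 0.3  0.  19.3] [ 551.2 -411.7   19.3] [180.    0.   99.5] 0.20715932839700227 29.999384880065918 [-0.6  0.7  2.3]
```

>>> carry_out([
  [0,0,-20,0,1],
  [0,0,-40,0,1],
  [0,0,0,4.8,1],
  [0,0,0,4.7,1],
  [38.2,9.9,0,0,1],
  [38.2,9.9,0,0,1],
  [38.2,9.9,0,0,1],
  [38.2,9.9,0,0,1],
  [38.2,9.9,0,0,1],
  [38.2,9.9,0,0,1],
  [38.2,9.9,0,0,1],
  [38.2,9.9,0,0,1],
])

```text
t: 38.25
eef_pos: [630.5, -104.5, 78.9]
tcp_rot: [-3.141, 0.0, 1.57]
ft_force: [-0.5, -0.2, -1.3]
opening: 0.209
grip_force: 30.0
```

>>> carry_out([
  [0,0,8,0,1],
  [0,0,0,0,1],
  [0,0,0,0,1],
  [0,0,0,0,1],
])

```text
t: 38.65
eef_pos: [630.2, -107.3, 71.1]
tcp_rot: [-3.142, 0.0, 1.569]
ft_force: [-1.3, -0.1, 0.1]
opening: 0.207
grip_force: 30.0
```

Run:
```python
from h import *
d,s=tool([630.2,-106,51.3]);print(d,s["eef_pos"],np.degrees(s["tcp_rot"]),s["opening"],s["grip_force"],s["ft_force"])
```

```text
[ 1.3 -0.  19.8] [ 630.2 -107.3   71.1] [-180.     0.    89.9] 0.20717440881119387 29.997255206108093 [-1.3 -0.1  0.1]
```

>>> carry_out([
  [1.3,0,6,0,1],
  [0,0,2.5,0,1],
  [0,0,0,0,1],
  [0,0,0,0,1],
])

```text
t: 39.05
eef_pos: [630.3, -104.9, 62.4]
tcp_rot: [-3.141, 0.0, 1.57]
ft_force: [1.2, 0.5, -0.5]
opening: 0.208
grip_force: 30.0
```

Run:
```python
from h import *
d,s=tool([630.2,-106,51.3]);print(d,s["eef_pos"],np.degrees(s["tcp_rot"]),s["opening"],s["ft_force"])
snap("wrist","pics/w11"); a=cv2.imread("pics/w11.png"); cv2.imwrite("pics/w11z.png",cv2.resize(a[100:400,220:420],None,fx=3,fy=2,interpolation=2))
```

```text
[-1.1 -0.1 11.1] [ 630.3 -104.9   62.4] [-180.    0.   90.] 0.20814204056362273 [ 1.2  0.5 -0.5]
```

View pics/w11z.png

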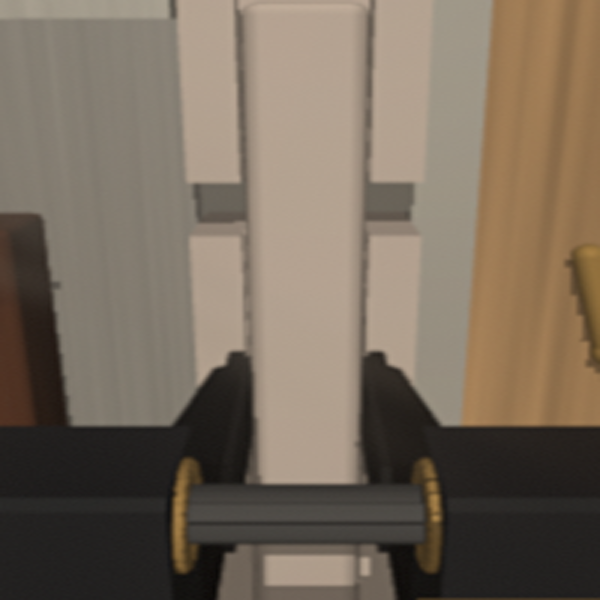

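The rod is centred over the grooves: groove lips at u 240–370, rod at 247–367. Lowering.

>>> carry_out([
  [-1,-0.2,4,0,1],
  [0,0,4,0,1],
  [0,0,1.5,0,1],
  [0,0,0,0,1],
  [0,0,0,0,1],
])

```text
t: 39.6
eef_pos: [630.2, -105.8, 53.0]
tcp_rot: [-3.142, 0.0, 1.571]
ft_force: [-0.2, -0.7, -0.7]
opening: 0.21
grip_force: 30.0
```

>>> carry_out([
  [0,0,1,0,1],
  [0,0,0,0,1],
  [0,0,0,0,1],
])

```text
t: 39.9
eef_pos: [630.2, -105.8, 52.1]
tcp_rot: [3.142, 0.0, 1.571]
ft_force: [-0.2, 0.3, -0.1]
opening: 0.209
grip_force: 30.0
```

>>> carry_out([
  [0,0,0.7,0,1],
  [0,0,0,0,0.65],
  [0,0,0,0,0.65],
  [0,0,0,0,0.65],
  [0,0,0,0,0.65],
  [0,0,-20,0,0.65],
  [0,0,-45,0,0.4],
  [0,0,-45,0,0.4],
  [0,0,-45,0,0.4],
  [0,0,-20,0,0.4],
])

```text
t: 40.9
eef_pos: [631.0, -106.0, 230.9]
tcp_rot: [3.136, 0.002, 1.571]
ft_force: [0.0, 0.6, -0.3]
opening: 0.588
grip_force: 0.0
```

>>> carry_out([
  [39,-14,0,0,0.4],
  [39,-14,0,0,0.4],
  [39,-14,0,0,0.4],
  [39,-14,0,0,0.4],
  [39,-14,0,0,0.4],
  [39,-14,0,0,0.4],
  [39,-14,0,0,0.4],
  [0,0,0,0,0.4],
  [0,0,0,0,0.4],
  [0,0,0,0,0.4],
])

```text
t: 41.9
eef_pos: [532.6, 166.5, 226.3]
tcp_rot: [3.141, 0.0, 1.57]
ft_force: [1.0, -0.7, 0.2]
opening: 0.601
grip_force: 0.0
```

Run:
```python
from h import *
s=env.state();print(s["t"],s["eef_pos"],np.degrees(s["tcp_rot"]));snap("wrist","pics/w12"); snap("top","pics/t2")
a=cv2.imread("pics/w12.png")[0:300,120:520]; b=cv2.imread("pics/t2.png")[190:275,300:455]
o=np.zeros((590,800,3),np.uint8); o[:450,:600]=cv2.resize(a,(600,450)); o[590-136:590,:248]=cv2.resize(b,(248,136)); 
c=cv2.imread("pics/t2.png")[170:330,180:280]; o[0:320,600:800]=cv2.resize(c,(200,320),interpolation=2)
b=cv2.resize(b,(387,212)); o[590-136:590,250:637]=b[38:174]
cv2.imwrite("pics/m12.png",o)
```

```text
41.9 [532.6 166.5 226.3] [180.   0.  90.]
```

View pics/m12.png

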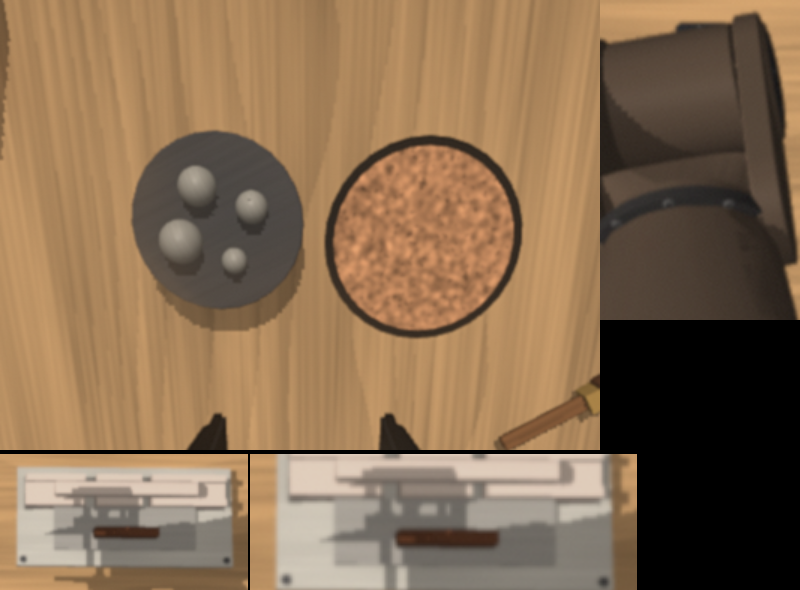

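The wrist crop shows the tray top centred at (217,219) and the cork at (424,237). The top view shows the rod in the grooves and the straightedge flush and centred.

Run:
```python
from h import *
w=load("pics/w12"); f=lambda L:[(120+u/1.5,v/1.5) for u,v in L]
print("tray",onz(w,f([(217.5,219),(132,219),(303,219),(217,130),(218,308)]),30)); print("cork",onz(w,f([(424,237),(326,237),(522,237),(424,136),(424,338)]),0))
t=load("pics/t1");print(tri(t,[(233,217),(223,282)],w,f([(424,237),(217.5,219)])))
s=env.state();print(s["joints"])
```

```text
tray [[474.7 242.7  30. ]
 [415.5 242.7  30. ]
 [533.9 242.7  30. ]
 [477.2 299.1  30. ]
 [471.9 180.3  30. ]]
cork [[625.8 229.    0. ]
 [551.4 229.    0. ]
 [700.1 229.    0. ]
 [620.7 299.3   0. ]
 [631.5 150.    0. ]]
[[628.1 227.3 -21.2]
 [472.4 241.1   9.7]]
[ 0.2  0.4  1.7 -0.   1.   0.2]
```

>>> carry_out([
  [20.3,-34.6,0,0,0.4],
  [20.3,-34.6,0,0,0.4],
  [20.3,-34.6,0,0,0.4],
  [20.2,-34.6,0,0,0.4],
  [0,0,0,0,0.4],
])

```text
t: 42.5
eef_pos: [391.1, 248.9, 226.5]
tcp_rot: [-3.141, 0.0, 1.572]
ft_force: [0.4, -0.3, -0.7]
opening: 0.6
grip_force: 0.0
```

>>> carry_out([
  [0,0,0,8,0.4],
  [0,0,0,8,0.4],
  [0,0,0,8,0.4],
  [0,0,0,8,0.4],
  [0,0,0,8,0.4],
  [0,0,0,8,0.4],
  [0,0,0,8,0.4],
  [0,0,0,8,0.4],
  [0,0,0,8,0.4],
  [0,0,0,8,0.4],
  [0,0,0,8,0.4],
  [0,0,0,7.7,0.4],
])

```text
t: 43.7
eef_pos: [395.0, 247.5, 226.3]
tcp_rot: [3.142, -0.0, -0.107]
ft_force: [0.7, -0.2, -0.8]
opening: 0.598
grip_force: 0.0
```

>>> carry_out([
  [0,0,45,0,0.4],
  [0,0,40,0,0.4],
  [0,0,35,0,0.4],
  [0,0,0,0,0.4],
  [0,0,0,0,0.4],
  [0,0,0,0,0.4],
])

```text
t: 44.3
eef_pos: [395.0, 248.4, 107.8]
tcp_rot: [-3.14, -0.002, -0.1]
ft_force: [0.4, 0.1, 0.8]
opening: 0.601
grip_force: 0.0
```

Run:
```python
from h import *
d,s=tool([394,247.6,16]);print(d,s["eef_pos"],np.degrees(s["tcp_rot"]),s["joints"])
```

```text
[-1.1  1.  91.8] [395.  248.4 107.8] [-179.9   -0.1   -5.7] [ 0.4  0.4  2.1 -0.   0.6  2.1]
```

>>> carry_out([
  [-1,1,40,0,0.4],
  [0,0,35,0,0.4],
  [0,0,16,0,0.4],
  [0,0,0,0,0.4],
  [0,0,0,0,0.4],
  [8,0,0,0,0.4],
  [8,0,0,0,0.4],
  [8,0,0,0,0.4],
  [8,0,0,0,0.4],
  [8,0,0,0,0.4],
  [8,0,0,0,0.4],
  [8,0,0,0,0.4],
])

```text
t: 45.5
eef_pos: [447.9, 241.5, 16.0]
tcp_rot: [3.141, 0.002, -0.1]
ft_force: [-9.3, 0.8, 7.5]
opening: 0.603
grip_force: 5.1
```

>>> carry_out([
  [9,0,0,0,0.4],
  [9,0,0,0,0.4],
  [9,0,0,0,0.4],
  [9,0,0,0,0.4],
  [9,0,0,0,0.4],
  [9,0,0,0,0.4],
  [9,0,0,0,0.4],
  [9,0,0,0,0.4],
  [9,0,0,0,0.4],
  [6,0,0,0,0.4],
  [4,0,0,0,0.4],
  [0,0,0,0,0.4],
])

```text
t: 46.7
eef_pos: [539.3, 232.5, 16.0]
tcp_rot: [3.141, 0.001, -0.1]
ft_force: [-4.8, -0.8, 3.8]
opening: 0.599
grip_force: 2.5
```

Run:
```python
from h import *
d,s=tool([562.3,230.9,16]);print(d,s["eef_pos"],np.degrees(s["tcp_rot"]),s["ft_force"])
```

```text
[23.  -0.7  0. ] [539.3 232.5  16. ] [180.    0.   -5.7] [-4.8 -0.8  3.8]
```

>>> carry_out([
  [8,0,0,0,0.4],
  [7,0,0,0,0.4],
  [5,0,0,0,0.4],
  [3,0,0,0,0.4],
  [0,0,0,0,0.4],
  [0,0,0,0,0.4],
])

```text
t: 47.3
eef_pos: [562.0, 230.3, 15.9]
tcp_rot: [3.141, 0.0, -0.1]
ft_force: [-5.1, -0.9, 4.4]
opening: 0.606
grip_force: 2.6
```

>>> carry_out([
  [-8,0,0,0,0.4],
  [-20,0,0,0,0.4],
  [-20,0,0,0,0.4],
  [0,0,-45,0,0.4],
  [0,0,-45,0,0.4],
  [0,0,-45,0,0.4],
  [0,0,-45,0,0.4],
  [-20,0,0,0,0.4],
  [-20,0,0,0,0.4],
  [0,0,0,0,0.4],
])

```text
t: 48.3
eef_pos: [472.6, 239.5, 195.9]
tcp_rot: [-3.141, -0.001, -0.099]
ft_force: [-1.1, 0.2, 0.1]
opening: 0.599
grip_force: 0.0
```

Run:
```python
from h import *
s=env.state();print(s["t"],s["eef_pos"],np.degrees(s["tcp_rot"]));a=snap("wrist","pics/w13")["color"][:,:,::-1]; t=snap("top","pics/t3")["color"][:,:,::-1]; sd=snap("side","pics/s3")["color"][:,:,::-1]
o=np.zeros((600,800,3),np.uint8)
o[:280,:400]=cv2.resize(a[0:300,110:540],(400,280)); 
o[:280,400:800]=cv2.resize(t[180:285,300:450],(400,280),interpolation=2)
o[280:600,:400]=cv2.resize(sd[170:310,215:390],(400,320),interpolation=2)
o[280:600,400:800]=cv2.resize(t[170:330,180:380],(400,320),interpolation=2)
cv2.imwrite("pics/m13.png",o)
```

```text
48.3 [472.6 239.5 195.9] [-180.    -0.    -5.7]
```

View pics/m13.png

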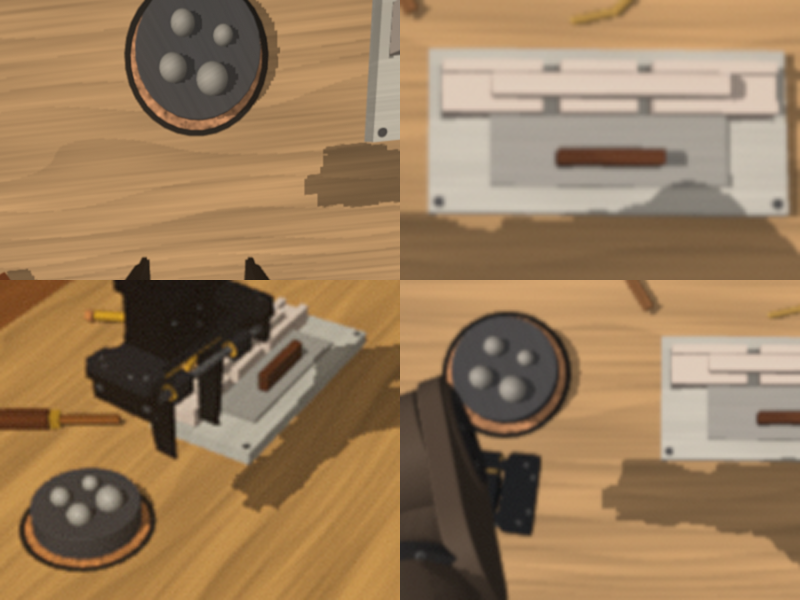

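The nest views show the rod lying in the grooves and the straightedge flush. The tray sits on the cork. Checking its offset in numbers.

Run:
```python
from h import *
t=load("pics/t3"); f=lambda u,v:(180+(u-400)/2,170+(v-280)/2)
m=lambda c,P,z: onz(c,P,z)
tr=m(t,[f(451,370),f(559,370),f(505,317),f(505,425)],30); ck=m(t,[f(443,373),f(570,373),f(506,311),f(506,437)],0)
print(tr.mean(0),ck.mean(0),np.ptp(tr,0),np.ptp(ck,0))
w=load("pics/w13"); g=lambda u,v:(110+u*1.075,v*1.0714)
tr=m(w,[g(135,52),g(264,52),g(198,121)],30); ck=m(w,[g(125,56),g(268,56),g(198,135)],0); print(tr,ck)
```

```text
[621.9 220.3  30. ] [624.  223.5   0. ] [123.2 121.3   0. ] [147.4 146.3   0. ]
[[632.4 282.8  30. ]
 [620.5 160.9  30. ]
 [564.9 229.2  30. ]] [[636.6 298.5   0. ]
 [622.1 150.5   0. ]
 [551.  230.5  -0. ]]
```

The tray is 2–4 mm off the cork's centre, with 15 mm allowed. For the last check, I'll look straight down the blade's working edge and sample the gap to each block in code.

>>> carry_out([
  [0,0,0,-8,0],
  [0,0,0,-8,0],
  [0,0,0,-8,0],
  [0,0,0,-8,0],
  [0,0,0,-8,0],
  [0,0,0,-8,0],
  [0,0,0,-8,0],
  [0,0,0,-8,0],
  [0,0,0,-8,0],
  [0,0,0,-8,0],
  [0,0,0,-8,0],
  [0,0,0,-7.7,0],
])

```text
t: 49.65
eef_pos: [475.3, 239.2, 194.9]
tcp_rot: [3.142, 0.0, 1.576]
ft_force: [0.5, 0.3, 0.5]
opening: 1.002
grip_force: 0.0
```

>>> carry_out([
  [-45.5,13.5,0,0,0],
  [-45.5,13.5,0,0,0],
  [-45.5,13.5,0,0,0],
  [-45.5,13.5,0,0,0],
  [-45.5,13.5,0,0,0],
  [-45.5,13.5,0,0,0],
  [-45.5,13.5,0,0,0],
  [-45.5,13.5,0,0,0],
  [-45.5,13.5,0,0,0],
  [-45.5,13.5,0,0,0],
  [0,0,0,0,0],
  [0,0,0,0,0],
])

```text
t: 50.85
eef_pos: [609.3, -217.0, 194.2]
tcp_rot: [-3.141, -0.0, 1.568]
ft_force: [0.1, 1.0, 0.3]
opening: 1.003
grip_force: 0.0
```

Run:
```python
from h import *
s=env.state();print(s["t"],s["eef_pos"],np.degrees(s["tcp_rot"]));w=snap("wrist","pics/w14"); g=w["color"].astype(int)
for y in (-10,-25,-45,-75,-90,-120,-145,-160,-175,-190):
    xs=np.arange(600,619,1.0); P=proj(w,np.c_[xs,np.full(len(xs),y),np.full(len(xs),30.)])
    q=[g[int(round(v)),int(round(u))] for u,v in P]
    print(y,[f"{c.sum()//3}/{c[0]-c[2]}" for c in q])
```

```text
50.85 [ 609.3 -217.   194.2] [-179.9   -0.    89.9]
-10 ['14/1', '12/1', '12/2', '12/0', '11/1', '15/0', '13/3', '12/1', '12/1', '10/1', '14/-1', '11/0', '11/2', '13/1', '13/2', '13/1', '15/0', '10/2', '12/2']
-25 ['135/18', '135/17', '134/18', '133/18', '133/18', '134/19', '130/18', '130/17', '137/20', '155/30', '165/34', '166/35', '165/35', '165/35', '165/35', '166/35', '165/35', '166/34', '161/34']
-45 ['135/17', '135/18', '135/19', '133/18', '135/18', '136/19', '132/17', '126/17', '112/17', '134/26', '159/33', '167/35', '166/35', '167/35', '166/35', '167/35', '167/35', '167/35', '161/34']
-75 ['133/18', '134/18', '134/18', '134/19', '135/20', '135/19', '132/18', '130/18', '132/19', '141/26', '159/34', '167/36', '167/36', '167/35', '168/36', '168/36', '167/37', '167/36', '167/36']
-90 ['133/18', '132/18', '133/18', '133/20', '134/19', '134/19', '132/18', '131/18', '130/18', '136/25', '158/34', '166/36', '167/36', '167/36', '167/37', '167/36', '167/36', '167/37', '168/36']
-120 ['128/19', '129/19', '131/19', '131/19', '132/19', '132/19', '131/19', '129/19', '131/20', '144/26', '161
[... 169 characters left out ...]
', '129/18', '139/23', '159/32', '167/36', '167/36', '166/35', '167/36', '167/36', '167/36', '167/36', '166/36']
-160 ['127/18', '127/18', '129/18', '128/18', '129/19', '130/19', '129/19', '127/19', '126/19', '135/24', '156/32', '166/36', '165/35', '166/36', '166/36', '165/35', '165/36', '166/36', '162/35']
-175 ['128/19', '127/19', '129/19', '129/20', '130/19', '129/19', '129/20', '129/20', '122/18', '120/21', '164/36', '165/36', '165/35', '165/36', '165/37', '164/36', '165/36', '165/36', '162/35']
-190 ['127/20', '128/20', '129/21', '129/20', '130/19', '130/20', '128/18', '127/20', '130/22', '154/32', '164/36', '165/36', '164/36', '164/35', '165/36', '165/36', '164/37', '165/36', '165/36']
```

The grey blade passes straight into the white block at all three blocks, with no dark gap strip. Only faint dips (under about 0.5 mm) show, so it is flush. Handing in.

```bash
python3 -c "
from cell import env
print(env.job_done())"
```

```text
the job is handed in; nothing more can be done
None
```

I handed the job in at about 51 s: all three blocks are seated, the straightedge is flush against them, the rod lies in the grooves and the tray is wholly on the cork. The bocal and burnisher were not touched; the hand-in gave no verdict.

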